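Lids back on the kitchen canisters

ROBOT

A 7-joint arm with a two-finger parallel gripper is mounted at the origin on the work surface. World frame = base frame: x ahead of the robot, y to its left, z up, the work surface at z = 0. Lengths are in m, angles in rad, forces in N, time in s.
With the tool pointing down it reaches from about 0.425 to 0.95 m from the base axis. Payload 4.7 kg.
Tool frame: the origin (TCP) lies on the centre line of the jaws, within the pads' length; the fingertips stand 14 mm ahead of it and the grasp point (between the pads) lies 5 mm behind it (nose_length is the z of the fingertips in the tool frame, in m); z points along the fingers, x is the direction in which the jaws open and shut, and the axes are right-handed (so a half turn about z gives the same grasp; the last joint's range is limited). The gripper opens to 85 mm and grips with 20 to 120 N. Pads are 22 mm wide; open, the fingers measure 114 mm over their backs; the gripper's body (76 mm by 85 mm) begins 54 mm behind the grasp point. The pads swing forward as they close: fully open they stand 13 mm farther back than shut.
Start: joints at [-1.234, 0.469, -0.049, 1.532, 0.024, 1.141, -0.082], TCP at [0.241, 0.63, 0.245] pointing down, gripper open.
Joint ranges: [-2.59, 2.59], [-0.33, 1.99], [-1.39, 1.29], [0.1, 2.45], [-1.04, 4.18], [0.21, 1.99], [-2.66, 2.66]. Speed limits (rad/s): [2.57, 2.57, 3.14, 3.14, 3.14, 3.14, 3.14].

INTERFACE

Orientations are given as a unit quaternion [x, y, z, w].
In Python, from bench import * gives the robot as it stands. The module is installed in compiled form; this text tells all that it offers.
- The arm moves only by the tool carry_out, never from a script. Its argument "increments" is a list of rows, each an object of numbers: "ax", "ay", "az": the turn, a rotation vector about the tool's x, y, z in rad; "x", "y", "z": the shift along the tool's x, y, z in m; "fingers": the finger opening in m, from 0 to 0.0854. A call has 1 to 12 rows; each row is the pose to reach, as a shift and turn from the pose commanded when the call began, along the tool's axes at that moment; what a row does not reach only later rows make up. A row lasts 1/8 s, in which the tool goes at most 62.5 mm and 10.7 degrees, less where a joint would pass 70% of its speed; a pose out of reach is approached as far as the arm can. A call with a gripper value outside its range is refused whole. The fingers move at their own pace and stop on an object; "grip_force" is the grip in N (left out, the last holds). Time passes only in rows, so rows that repeat a pose let the fingers close. It gives the time, the measured TCP pose, the force and the opening at its end, in the units of the state.
- observe(): the state, without advancing time (a new reading comes with each control period).
- get_image(name): name is "scene" or "top" or "wrist"; returns a dict with "img" (400x640x3 uint8, blue, green, red), "range_z" (400x640 float32, m along the optical axis (not along the pixel's ray), 0 where there is no reading), "fov_y" (degrees; the focal length in pixels is half the picture's height over the tangent of half this angle, whatever the lens; pixels are square), "cx", "cy" (the principal point, pixels), "position" and "orientation" of the camera in the world. Camera axes: x right, y up, looking along -z (the intrinsics and any distortion apply to the point x, -y, -z); pixel columns grow to the right and rows downward; lengths in m; the calibration is good to about 2 mm. The wrist camera is an equidistant fisheye: a pixel r from the principal point sees the ray r / f radians off the axis. A picture is of the moment at which its call begins.
- close_job(): hands the job in, once; it reports no verdict.
The state is a dict: "clock": time; "qpos": joint angles; "qvel": joint speeds; "effort": joint torques, N m; "eef_pos": TCP position; "ee_rot": TCP orientation; "ft_force": force on the tool from outside, world axes, zero at the start; "wrist_torque": the same for the moment, N m; "finger_gap": finger opening in m.
Only numpy, scipy, OpenCV 4.12 (cv2) and the standard library are available. Lean on these libraries where they do the work, as an engineer would, in place of code of your own. Each camera call takes 0.05 s, during which the arm holds its last target. There are 200 camera calls.

TASK

The washed canister lids are stacked on the bench: take the stack apart and close each of the four white canisters with the lid of its own size, plug in the mouth and disc flat on the rim. Leave the canisters standing where they are, do not let a lid or canister tip over, and do not disturb the glass jug or the red-lidded tub.

Things in the scene. Friction and masses are not known exactly. Their poses are not given: they have to be found in the camera images.
- lid_mini_grip (a point): Smallest lid, loose: pale wooden disc 40 mm across, 20 mm thick (grip it across), over a grey plug 16 mm deep, 24 mm across at the disc, tapering to 16 mm at its flat foot. Point: centre of the disc, 10 mm below the lid's flat top, 26 mm above the foot; z up its axis. At the start: top of the 144 mm stack, on the second smallest lid, up to 6 mm off centre.
- lid_small_grip (a point): Second smallest lid, loose: pale wooden disc 50 mm across, 20 mm thick (grip it across), over a grey plug 16 mm deep, 34 mm across at the disc, tapering to 26 mm at its flat foot. Point: centre of the disc, 10 mm below the lid's flat top, 26 mm above the foot; z up its axis. At the start: standing on the second largest lid, up to 6 mm off centre.
- lid_medium_grip (a point): Second largest lid, loose: pale wooden disc 60 mm across, 20 mm thick (grip it across), over a grey plug 16 mm deep, 44 mm across at the disc, tapering to 36 mm at its flat foot. Point: centre of the disc, 10 mm below the lid's flat top, 26 mm above the foot; z up its axis. At the start: standing on the largest lid, up to 6 mm off centre.
- lid_large_grip (a point): Largest lid, loose: pale wooden disc 70 mm across, 20 mm thick (grip it across), over a grey plug 16 mm deep, 54 mm across at the disc, tapering to 46 mm at its flat foot. Point: centre of the disc, 10 mm below the lid's flat top, 26 mm above the foot; z up its axis. At the start: foot of the stack of four lids, standing on the bench.
- canister_mini_mouth (a point): Smallest canister: open, empty, loose white ceramic pot on the bench, 36 mm across outside, 55 mm high, wall 3 mm, mouth 30 mm across inside. Point: centre of its mouth, level with the rim; z up. Its lid is the smallest one (disc 40 mm): closed, the disc lies flat on the rim, its centre 10 mm above this point.
- canister_small_mouth (a point): Second smallest canister: open, empty, loose white ceramic pot on the bench, 46 mm across outside, 70 mm high, wall 3 mm, mouth 40 mm across inside. Point: centre of its mouth, level with the rim; z up. Its lid is the second smallest one (disc 50 mm): closed, the disc lies flat on the rim, its centre 10 mm above this point.
- canister_medium_mouth (a point): Second largest canister: open, empty, loose white ceramic pot on the bench, 56 mm across outside, 85 mm high, wall 3 mm, mouth 50 mm across inside. Point: centre of its mouth, level with the rim; z up. Its lid is the second largest one (disc 60 mm): closed, the disc lies flat on the rim, its centre 10 mm above this point.
- canister_large_mouth (a point): Largest canister: open, empty, loose white ceramic pot on the bench, 66 mm across outside, 100 mm high, wall 3 mm, mouth 60 mm across inside. Point: centre of its mouth, level with the rim; z up. Its lid is the largest one (disc 70 mm): closed, the disc lies flat on the rim, its centre 10 mm above this point.
- jug_mid (a point): Bystander: an empty loose glass jug with a handle, 100 mm across its belly, 160 mm high. The point is on its axis, 80 mm above the bench.
- tub_mid (a point): Bystander: a loose white plastic tub with a red lid, 98 mm across, 97 mm high. The point is on its axis, 48 mm above the bench.
Things that resemble listed ones, but are neither listed nor needed, are in the scene too. What is shaped like the part that bears canister_mini_mouth but black or blue is not meant.

How it is judged:
At the end, for the whole second after the job is handed in: Each of the four lids sits on the canister of its own size: centred within 6 mm, disc down on the rim (disc centre 7 to 12.5 mm above the mouth), parallel to the rim within 0.08 rad; every canister upright (0.08 rad) on the bench and within 40 mm of where it started; all at rest (horizontal distance between lid_mini_grip and canister_mini_mouth below 0.006 m and z of lid_mini_grip in the frame of canister_mini_mouth between 0.007 and 0.0125 m and angle between the z axis of lid_mini_grip and the z axis of canister_mini_mouth, either way round below 0.08 rad and angle between each of canister_mini_mouth, canister_small_mouth, canister_medium_mouth, canister_large_mouth's own z axis and vertical below 0.08 rad and height (world z) of canister_mini_mouth below 0.059 m and distance of each of canister_mini_mouth, canister_small_mouth, canister_medium_mouth, canister_large_mouth from where it was at the start of the episode below 0.04 m and linear speed of each of lid_mini, canister_mini, lid_small, canister_small, lid_medium, canister_medium, lid_large, canister_large below 0.02 m/s and horizontal distance between lid_small_grip and canister_small_mouth below 0.006 m and z of lid_small_grip in the frame of canister_small_mouth between 0.007 and 0.0125 m and angle between the z axis of lid_small_grip and the z axis of canister_small_mouth, either way round below 0.08 rad and height (world z) of canister_small_mouth below 0.074 m and horizontal distance between lid_medium_grip and canister_medium_mouth below 0.006 m and z of lid_medium_grip in the frame of canister_medium_mouth between 0.007 and 0.0125 m and angle between the z axis of lid_medium_grip and the z axis of canister_medium_mouth, either way round below 0.08 rad and height (world z) of canister_medium_mouth below 0.089 m and horizontal distance between lid_large_grip and canister_large_mouth below 0.006 m and z of lid_large_grip in the frame of canister_large_mouth between 0.007 and 0.0125 m and angle between the z axis of lid_large_grip and the z axis of canister_large_mouth, either way round below 0.08 rad and height (world z) of canister_large_mouth below 0.104 m); the robot touches nothing.
It fails at once if a lid is tipped over (leans more than 0.8 rad) (angle between any of lid_mini_grip, lid_small_grip, lid_medium_grip, lid_large_grip's own z axis and vertical above 0.8 rad).
It fails at once if a canister is tipped over (leans more than 0.5 rad) (angle between any of canister_mini_mouth, canister_small_mouth, canister_medium_mouth, canister_large_mouth's own z axis and vertical above 0.5 rad).
It fails at once if the jug or the tub is moved more than 30 mm (distance of any of jug_mid, tub_mid from where it was at the start of the episode above 0.03 m).
It also fails if it takes over 115 s, if anything falls off the work surface, if the arm or the gripper's body presses on something with over 40 N, if the wrist force passes 120 N, or if a joint passes its speed limit or range.

## Working session

There is one attempt and no reset: what is moved stays moved. The work goes in short steps, Python scripts to look and compute and a tool call to move; the robot and the scene stay as the last step left them, time stands still between calls to the robot, and variables do not carry over. Pictures are saved under pics/ and viewed, about 12 in all and at most 16, crops included, and the job is handed in when it is done.

Besides the shell and the picture viewer there is one more tool, called after "Call:" in YAML: its name, and indented under it one key for each argument. carry_out: Moves the arm, as the interface text tells. Its arguments: {"type":"object","properties":{"increments":{"type":"array"},"grip_force":{"type":"number"}},"required":["increments"]}

```bash
mkdir -p pics; cat > h.py <<'E'
from bench import *
import numpy as np, cv2
from scipy.spatial.transform import Rotation as R
def cloud(d):
    f=200/np.tan(np.radians(d['fov_y'])/2)
    v,u=np.mgrid[0:400,0:640]; z=d['range_z']
    p=np.stack([(u-d['cx'])/f*z,-(v-d['cy'])/f*z,-z],-1)
    return p@R.from_quat(d['orientation']).as_matrix().T+np.array(d['position'])
E
python3 - <<'E'
from h import *
s=observe();print({k:np.round(v,3) for k,v in s.items()})
for n in ('scene','top'):
    d=get_image(n);cv2.imwrite(f'pics/{n}0.png',d['img']);print(n,d['fov_y'],d['cx'],d['cy'],d['position'],d['orientation'])
    np.save(n+'0.npy',cloud(d))
E
```

```text
{'clock': np.float64(0.0), 'qpos': array([-1.234,  0.469, -0.049,  1.534,  0.024,  1.141, -0.082]), 'qvel': array([ 0.001,  0.   ,  0.   , -0.   ,  0.001,  0.001, -0.001]), 'effort': array([-1.0000e-03, -5.1029e+01, -4.7000e-02, -2.3772e+01,  1.1000e-02,
        8.0000e-03, -0.0000e+00]), 'eef_pos': array([0.241, 0.63 , 0.244]), 'ee_rot': array([ 0.824,  0.567, -0.001,  0.001]), 'ft_force': array([ 0.348, -0.101,  0.535]), 'wrist_torque': array([ 0.065, -0.011,  0.003]), 'finger_gap': np.float64(0.085)}
scene 55.2980559305997 314.9623708860702 200.01148589205653 [1.05019616 0.01057849 0.82034002] [0.1948994  0.23788939 0.72395298 0.61750705]
top 42.38993198221153 326.1987507534606 202.63911949402666 [ 0.35817165 -0.07699118  1.29659921] [-0.06962576  0.04890784  0.71551238 -0.6933991 ]
```

View pics/scene0.png

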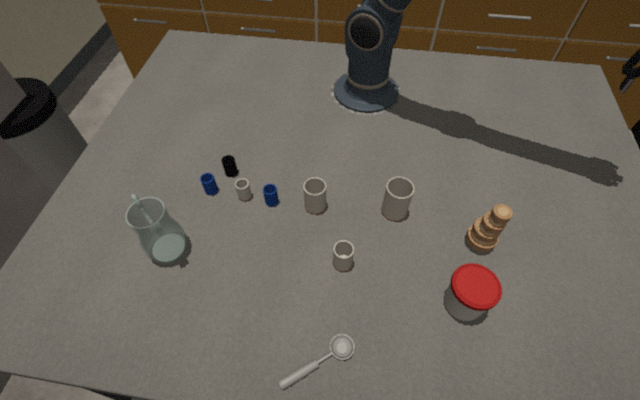

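View pics/top0.png

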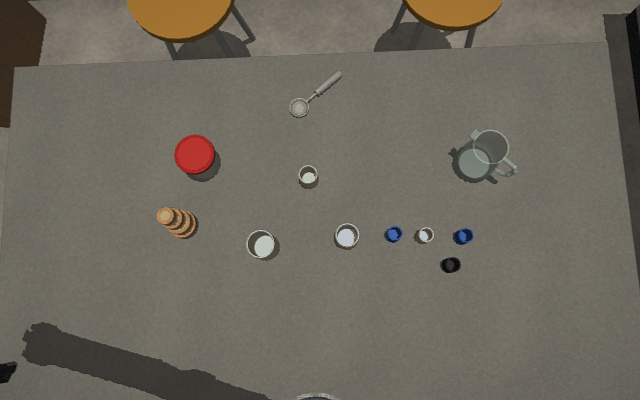

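The scene view shows the stack at (492,228) and the tub at (473,292). The four white pots are at (397,198), (315,195), (343,255) and (243,189). Blue and black decoys surround the mini pot, and the jug is at (158,230). The top view shows the same: stack (176,222), large (261,244), medium (347,236), small (308,176), mini (426,235).

```bash
python3 - <<'E'
from h import *
P=np.load('top0.npy');img=cv2.imread('pics/top0.png')
print('table z',np.median(P[250:300,300:500,2]))
def circ(p):
    A=np.c_[2*p[:,:2],np.ones(len(p))];s=np.linalg.lstsq(A,(p[:,:2]**2).sum(1),rcond=None)[0]
    return s[:2],np.sqrt(s[2]+s[0]**2+s[1]**2)
for n,(u,v,r,h) in dict(large=(261,244,20,.1),med=(347,236,18,.085),small=(308,176,14,.07),mini=(426,235,11,.055),blueL=(394,234,11,.055),blueR=(464,236,12,.055),black=(451,265,12,.055),tub=(195,155,28,.097)).items():
    q=P[v-r:v+r+1,u-r:u+r+1].reshape(-1,3)
    t=q[abs(q[:,2]-h)<.006]; 
    if len(t)<5: print(n,len(t),np.sort(q[:,2])[-8:].round(3));continue
    c,rr=circ(t);print(n,len(t),'circle',c.round(4),rr.round(4),'bbox',((t.min(0)+t.max(0))/2).round(4),(t.max(0)-t.min(0)).round(3))
for nm in('top','scene'):
    P=np.load(nm+'0.npy')
    if nm=='top': q=P[200:245,150:205].reshape(-1,3)
    else: q=P[200:255,462:518].reshape(-1,3)
    for h in(.036,.072,.108,.144):
        t=q[abs(q[:,2]-h)<.004]
        if len(t)>4: print(nm,h,len(t),((t.min(0)+t.max(0))/2).round(4),(t.max(0)-t.min(0)).round(3),circ(t))
P=np.load('top0.npy');q=P[120:190,440:525].reshape(-1,3);q=q[q[:,2]>.03];print('jug',q.min(0),q.max(0),len(q))
E
```

```text
table z -0.00014669231872288524
large 127 circle [0.4702 0.1118] 0.0311 bbox [0.4704 0.1114 0.0999] [0.064 0.064 0.012]
med 98 circle [ 0.4863 -0.0915] 0.0262 bbox [ 0.4866 -0.0912  0.0844] [0.055 0.053 0.011]
small 83 circle [ 0.6394 -0.0013] 0.0214 bbox [ 0.6394 -0.0014  0.0701] [0.045 0.045 0.011]
mini 66 circle [ 0.4844 -0.2814] 0.0163 bbox [ 0.4845 -0.281   0.0544] [0.035 0.034 0.01 ]
blueL 56 circle [ 0.4903 -0.2065] 0.0163 bbox [ 0.4896 -0.2071  0.0546] [0.034 0.034 0.011]
blueR 68 circle [ 0.4797 -0.3761] 0.0163 bbox [ 0.4791 -0.3759  0.0546] [0.034 0.036 0.011]
black 64 circle [ 0.4112 -0.3406] 0.0163 bbox [ 0.4111 -0.3405  0.055 ] [0.033 0.035 0.01 ]
tub 1222 circle [0.6928 0.2713] 0.0347 bbox [0.6927 0.2709 0.097 ] [0.098 0.096 0.012]
top 0.036 108 [0.5322 0.3133 0.0359] [0.068 0.059 0.008] (array([0.53378201, 0.31934353]), np.float64(0.032088367444105904))
top 0.072 173 [0.5337 0.3125 0.072 ] [0.059 0.054 0.008] (array([0.53338759, 0.31590424]), np.float64(0.024675705606896227))
top 0.108 145 [0.5359 0.3167 0.108 ] [0.048 0.045 0.008] (array([0.53594911, 0.31837727]), np.float64(0.019722616281958576))
top 0.144 217 [0.5382 0.3221 0.144 ] [0.038 0.039 0.008] (array([0.53760182, 0.32231585]), np.float64(0.014127434563333659))
scene 0.036 233 [0.5403 0.3165 0.0357] [0.058 0.068 0.007] (array([0.53484396, 0.31688994]), np.float64(0.02921572925281401))
scene 0.072 224 [0.5361 0.3133 0.072 ] [0.058 0.056 0.008] (array([0.53605959, 0.31440484]), np.float64(0.02389477378586702))
scene 0.108 210 [0.5383 0.3166 0.1081] [0.049 0.047 0.008] (array([0.53991758, 0.31677015]), np.float64(0.018313426539418275))
scene 0.144 245 [0.5392 0.3215 0.144 ] [0.04  0.039 0.008] (array([0.53981952, 0.32103994]), np.float64(0.014482137483560175))
jug [ 0.35817165 -0.48543914  0.03009836] [ 0.71402772 -0.07699118  1.29659921] 1897
```

Call:
carry_out:
  increments:
    - {"x": -0.026,"y": 0.055,"az": -0.12}
    - {"x": -0.052,"y": 0.11,"az": -0.24}
    - {"x": -0.078,"y": 0.166,"az": -0.366}
    - {"x": -0.104,"y": 0.222,"az": -0.366}
    - {"x": -0.13,"y": 0.277,"az": -0.366}
    - {"x": -0.155,"y": 0.333,"az": -0.366}
    - {"x": -0.181,"y": 0.388,"az": -0.366}
    - {"x": -0.181,"y": 0.388,"az": -0.366}
    - {"x": -0.181,"y": 0.388,"az": -0.366}
    - {"x": -0.181,"y": 0.388,"az": -0.366}
    - {"x": -0.181,"y": 0.388,"az": -0.366}
  grip_force: 30

```text
schema error: expected keys ax, ay, az, x, y, z, fingers
```

```bash
python3 - <<'E'
from h import *
s=observe();print(s['eef_pos'],R.from_quat(s['ee_rot']).as_matrix().round(3),s['ft_force'])
d=get_image('wrist');print(d['fov_y'],d['cx'],d['cy'],d['position'],d['orientation']);cv2.imwrite('pics/w1.png',d['img'])
f=200/np.tan(np.radians(d['fov_y'])/2);v,u=np.mgrid[0:400,0:640];a=u-d['cx'];b=v-d['cy'];r=np.hypot(a,b)+1e-9;t=np.minimum(r/f,1.4);z=d['range_z']
P=np.stack([a/r*np.tan(t)*z,-b/r*np.tan(t)*z,-z],-1)@R.from_quat(d['orientation']).as_matrix().T+np.array(d['position'])
for h in(.036,.072,.108,.144):
    m=(abs(P[...,2]-h)<.004)&(np.hypot(P[...,0]-.535,P[...,1]-.317)<.06)&(z>0);q=P[m]
    print(h,m.sum(),((q.min(0)+q.max(0))/2).round(4),(q.max(0)-q.min(0)).round(3)) if m.sum() else 0
E
```

```text
[0.24127599 0.62988785 0.24435704] [[ 0.358  0.934 -0.001]
 [ 0.934 -0.358 -0.002]
 [-0.002  0.    -1.   ]] [ 0.85995413 -0.25842064  0.03605541]
65.70646984690485 316.1258369113776 202.62948929416146 [0.17951104 0.6537113  0.3731583 ] [-0.107293   -0.07291595  0.56245648  0.81658691]
```

View pics/w1.png

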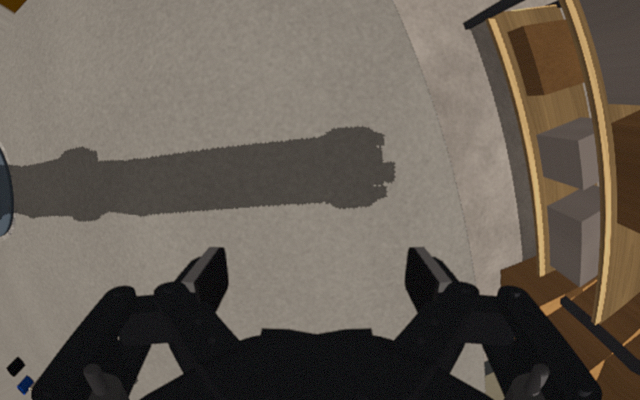

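The move was refused because every row needs all seven keys. The wrist view therefore still shows bare bench, with the open fingers at (205,275) and (425,275).

Call:
carry_out:
  increments:
    - {"ax": 0,"ay": 0,"az": -0.12,"x": -0.026,"y": 0.055,"z": 0,"fingers": 0.085}
    - {"ax": 0,"ay": 0,"az": -0.24,"x": -0.052,"y": 0.11,"z": 0,"fingers": 0.085}
    - {"ax": 0,"ay": 0,"az": -0.366,"x": -0.078,"y": 0.166,"z": 0,"fingers": 0.085}
    - {"ax": 0,"ay": 0,"az": -0.366,"x": -0.104,"y": 0.222,"z": 0,"fingers": 0.085}
    - {"ax": 0,"ay": 0,"az": -0.366,"x": -0.13,"y": 0.277,"z": 0,"fingers": 0.085}
    - {"ax": 0,"ay": 0,"az": -0.366,"x": -0.155,"y": 0.333,"z": 0,"fingers": 0.085}
    - {"ax": 0,"ay": 0,"az": -0.366,"x": -0.181,"y": 0.388,"z": 0,"fingers": 0.085}
    - {"ax": 0,"ay": 0,"az": -0.366,"x": -0.181,"y": 0.388,"z": 0,"fingers": 0.085}
    - {"ax": 0,"ay": 0,"az": -0.366,"x": -0.181,"y": 0.388,"z": 0,"fingers": 0.085}
    - {"ax": 0,"ay": 0,"az": -0.366,"x": -0.181,"y": 0.388,"z": 0,"fingers": 0.085}
  grip_force: 30

```text
clock: 1.4
eef_pos: [0.5376, 0.3243, 0.2451]
ee_rot: [0.706, 0.708, -0.0, -0.001]
ft_force: [-0.3, 0.0, -0.7]
finger_gap: 0.0848
```

```bash
cat >> h.py <<'E'
def wcloud(d):
    f=200/np.tan(np.radians(d['fov_y'])/2);v,u=np.mgrid[0:400,0:640];a=u-d['cx'];b=v-d['cy'];r=np.hypot(a,b)+1e-9;t=np.minimum(r/f,1.4);z=d['range_z']
    return np.stack([a/r*np.tan(t)*z,-b/r*np.tan(t)*z,-z],-1)@R.from_quat(d['orientation']).as_matrix().T+np.array(d['position'])
E
python3 - <<'E'
from h import *
s=observe();print(s['eef_pos'],R.from_quat(s['ee_rot']).as_matrix().round(3),s['ft_force'])
d=get_image('wrist');d['fov_y']
# f for the fisheye: the text gives half height / tan(half fov) whatever the lens
cv2.imwrite('pics/w2.png',d['img']);P=wcloud(d);z=d['range_z']
for h in(.036,.072,.108,.144):
    m=(abs(P[...,2]-h)<.004)&(np.hypot(P[...,0]-.535,P[...,1]-.317)<.06)&(z>0);q=P[m]
    print(h,m.sum(),((q.min(0)+q.max(0))/2).round(4),(q.max(0)-q.min(0)).round(3)) if m.sum() else 0
E
```

```text
[0.53762773 0.32428005 0.24510466] [[-0.003  1.    -0.001]
 [ 1.     0.003  0.001]
 [ 0.001 -0.001 -1.   ]] [-0.27047766  0.00742958 -0.72804845]
0.036 526 [0.521  0.3205 0.0358] [0.049 0.069 0.005]
0.072 761 [0.5235 0.3182 0.0714] [0.045 0.059 0.006]
0.108 728 [0.5288 0.3212 0.1073] [0.039 0.048 0.006]
0.144 1985 [0.535  0.3241 0.1432] [0.039 0.039 0.006]
```

View pics/w2.png

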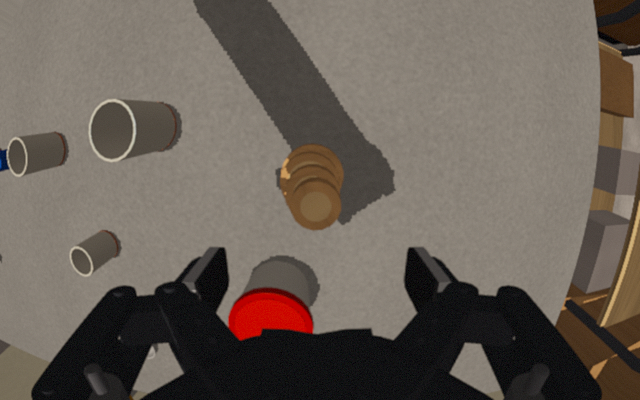

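The wrist view shows the stack upright below the jaws, its top at (316,205), and the tub clear. Three cameras agree on the mini lid, about (0.538, 0.3225), to within 3 mm. I'll descend and grip it.

Call:
carry_out:
  increments:
    - {"ax": 0,"ay": 0,"az": 0,"x": -0.002,"y": 0,"z": 0.04,"fingers": 0.085}
    - {"ax": 0,"ay": 0,"az": 0,"x": -0.002,"y": 0,"z": 0.08,"fingers": 0.085}
    - {"ax": 0,"ay": 0,"az": 0,"x": -0.002,"y": 0,"z": 0.113,"fingers": 0.085}
    - {"ax": 0,"ay": 0,"az": 0,"x": -0.002,"y": 0,"z": 0.113,"fingers": 0.06}
    - {"ax": 0,"ay": 0,"az": 0,"x": -0.002,"y": 0,"z": 0.113,"fingers": 0.05}
    - {"ax": 0,"ay": 0,"az": 0,"x": -0.002,"y": 0,"z": 0.113,"fingers": 0.045}
    - {"ax": 0,"ay": 0,"az": 0,"x": -0.002,"y": 0,"z": 0.113,"fingers": 0.04}
    - {"ax": 0,"ay": 0,"az": 0,"x": -0.002,"y": 0,"z": 0.113,"fingers": 0.035}
    - {"ax": 0,"ay": 0,"az": 0,"x": -0.002,"y": 0,"z": 0.113,"fingers": 0.03}
    - {"ax": 0,"ay": 0,"az": 0,"x": -0.002,"y": 0,"z": 0.113,"fingers": 0.03}
    - {"ax": 0,"ay": 0,"az": 0,"x": -0.002,"y": 0,"z": 0.113,"fingers": 0.03}
  grip_force: 30

```text
clock: 2.82
eef_pos: [0.5399, 0.3217, 0.1341]
ee_rot: [0.707, 0.707, 0.002, 0.0]
ft_force: [-0.5, 0.6, 5.8]
finger_gap: 0.0388
```

```bash
python3 - <<'E'
from h import *
s=observe();print(s['eef_pos'],s['ft_force'],s['finger_gap'])
d=get_image('scene');cv2.imwrite('pics/s1.png',cv2.resize(d['img'][120:300,420:600],(720,720)))
E
```

```text
[0.53994828 0.3216606  0.13406272] [-0.48451685  0.61747039  5.79817318] 0.038845152277248655
```

View pics/s1.png

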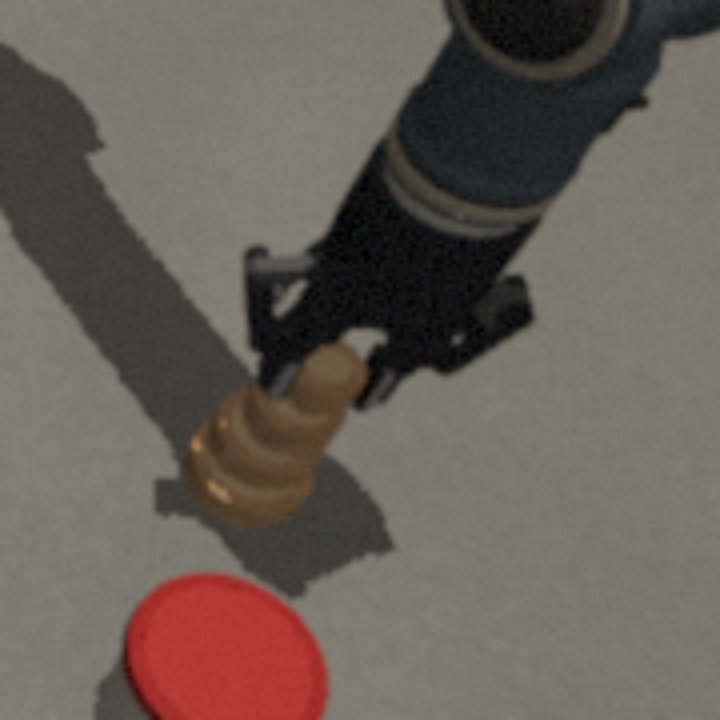

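The scene crop shows the jaws on the smallest lid at (330,375), with the stack undisturbed. The gap of 38.8 mm fits the 40 mm disc.

Call:
carry_out:
  increments:
    - {"ax": 0,"ay": 0,"az": 0,"x": 0,"y": 0,"z": -0.03,"fingers": 0.03}
    - {"ax": 0,"ay": 0,"az": 0,"x": 0,"y": 0,"z": -0.07,"fingers": 0.03}
    - {"ax": 0,"ay": 0,"az": 0,"x": -0.04,"y": -0.01,"z": -0.1,"fingers": 0.03}
    - {"ax": 0,"ay": 0,"az": 0,"x": -0.1,"y": -0.02,"z": -0.1,"fingers": 0.03}
    - {"ax": 0,"ay": 0,"az": 0,"x": -0.16,"y": -0.03,"z": -0.1,"fingers": 0.03}
    - {"ax": 0,"ay": 0,"az": 0,"x": -0.22,"y": -0.04,"z": -0.1,"fingers": 0.03}
    - {"ax": 0,"ay": 0,"az": 0,"x": -0.28,"y": -0.054,"z": -0.1,"fingers": 0.03}
    - {"ax": 0,"ay": 0,"az": 0,"x": -0.34,"y": -0.054,"z": -0.1,"fingers": 0.03}
    - {"ax": 0,"ay": 0,"az": 0,"x": -0.4,"y": -0.054,"z": -0.1,"fingers": 0.03}
    - {"ax": 0,"ay": 0,"az": 0,"x": -0.46,"y": -0.054,"z": -0.1,"fingers": 0.03}
    - {"ax": 0,"ay": 0,"az": 0,"x": -0.52,"y": -0.054,"z": -0.1,"fingers": 0.03}
    - {"ax": 0,"ay": 0,"az": 0,"x": -0.56,"y": -0.054,"z": -0.1,"fingers": 0.03}
  grip_force: 30

```text
clock: 4.38
eef_pos: [0.4841, -0.2427, 0.2324]
ee_rot: [0.708, 0.706, -0.0, 0.0]
ft_force: [0.4, 0.3, 0.5]
finger_gap: 0.0391
```

Call:
carry_out:
  increments:
    - {"ax": 0,"ay": 0,"az": 0,"x": -0.03,"y": 0,"z": 0,"fingers": 0.03}
    - {"ax": 0,"ay": 0,"az": 0,"x": -0.043,"y": 0,"z": 0,"fingers": 0.03}
    - {"ax": 0,"ay": 0,"az": 0,"x": -0.043,"y": 0,"z": 0.04,"fingers": 0.03}
    - {"ax": 0,"ay": 0,"az": 0,"x": -0.043,"y": 0,"z": 0.08,"fingers": 0.03}
    - {"ax": 0,"ay": 0,"az": 0,"x": -0.043,"y": 0,"z": 0.1,"fingers": 0.03}
    - {"ax": 0,"ay": 0,"az": 0,"x": -0.043,"y": 0,"z": 0.1,"fingers": 0.03}
    - {"ax": 0,"ay": 0,"az": 0,"x": -0.043,"y": 0,"z": 0.1,"fingers": 0.03}
    - {"ax": 0,"ay": 0,"az": 0,"x": -0.043,"y": 0,"z": 0.1,"fingers": 0.03}

```text
clock: 5.38
eef_pos: [0.4859, -0.2826, 0.1336]
ee_rot: [0.707, 0.707, 0.001, 0.001]
ft_force: [0.6, -0.6, 0.6]
finger_gap: 0.0392
```

```bash
python3 - <<'E'
from h import *
s=observe();print(s['eef_pos'],s['ft_force'],s['finger_gap'],R.from_quat(s['ee_rot']).as_matrix().round(3))
d=get_image('scene');cv2.imwrite('pics/s2.png',cv2.resize(d['img'][110:260,180:330],(600,600)));P=cloud(d)
z=d['range_z']
q=P[110:260,180:330].reshape(-1,3);q=q[np.hypot(q[:,0]-.485,q[:,1]+.281)<.04]
for h in(.055,s['eef_pos'][2]+.008,s['eef_pos'][2]+.01):
    t=q[abs(q[:,2]-h)<.004];print(h,len(t),((t.min(0)+t.max(0))/2).round(4),(t.max(0)-t.min(0)).round(3)) if len(t) else 0
E
```

```text
[ 0.48593919 -0.28258885  0.13356756] [ 0.57742424 -0.58082127  0.6014408 ] 0.03924489634971627 [[-0.001  1.     0.002]
 [ 1.     0.001 -0.001]
 [-0.001  0.002 -1.   ]]
0.055 59 [ 0.4856 -0.2823  0.0543] [0.035 0.033 0.007]
0.14156755869931162 182 [ 0.4872 -0.2837  0.1416] [0.039 0.067 0.008]
0.14356755869931162 185 [ 0.4872 -0.2837  0.1435] [0.039 0.067 0.008]
```

View pics/s2.png

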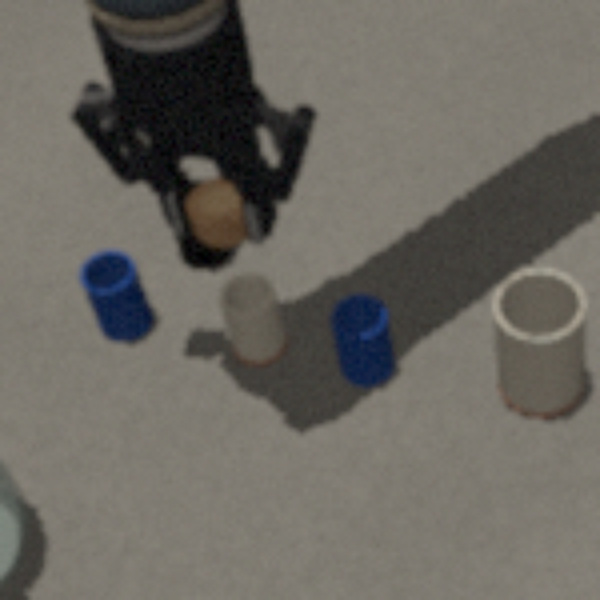

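The crop shows the lid level in the jaws at (217,215), above the white mini pot at (250,290). Same-camera offsets are about 1.5 mm, so I'll lower, release and lift.

Call:
carry_out:
  increments:
    - {"ax": 0,"ay": 0,"az": 0,"x": 0.001,"y": -0.001,"z": 0.02,"fingers": 0.03}
    - {"ax": 0,"ay": 0,"az": 0,"x": 0.001,"y": -0.001,"z": 0.04,"fingers": 0.03}
    - {"ax": 0,"ay": 0,"az": 0,"x": 0.001,"y": -0.001,"z": 0.052,"fingers": 0.03}
    - {"ax": 0,"ay": 0,"az": 0,"x": 0.001,"y": -0.001,"z": 0.06,"fingers": 0.03}
    - {"ax": 0,"ay": 0,"az": 0,"x": 0.001,"y": -0.001,"z": 0.066,"fingers": 0.03}
    - {"ax": 0,"ay": 0,"az": 0,"x": 0.001,"y": -0.001,"z": 0.067,"fingers": 0.03}
    - {"ax": 0,"ay": 0,"az": 0,"x": 0.001,"y": -0.001,"z": 0.067,"fingers": 0.03}

```text
clock: 6.3
eef_pos: [0.4844, -0.2816, 0.0656]
ee_rot: [0.707, 0.707, 0.0, 0.0]
ft_force: [0.4, 0.4, 0.2]
finger_gap: 0.0394
```

Call:
carry_out:
  increments:
    - {"ax": 0,"ay": 0,"az": 0,"x": 0,"y": 0,"z": 0.0,"fingers": 0.044}
    - {"ax": 0,"ay": 0,"az": 0,"x": 0,"y": 0,"z": 0.0,"fingers": 0.055}
    - {"ax": 0,"ay": 0,"az": 0,"x": 0,"y": 0,"z": 0.0,"fingers": 0.06}
    - {"ax": 0,"ay": 0,"az": 0,"x": 0,"y": 0,"z": 0.0,"fingers": 0.06}
    - {"ax": 0,"ay": 0,"az": 0,"x": 0,"y": 0,"z": -0.03,"fingers": 0.06}
    - {"ax": 0,"ay": 0,"az": 0,"x": 0,"y": 0,"z": -0.09,"fingers": 0.085}
    - {"ax": 0,"ay": 0,"az": 0,"x": 0.03,"y": 0.0,"z": -0.15,"fingers": 0.085}
    - {"ax": 0,"ay": 0,"az": 0,"x": 0.09,"y": 0.01,"z": -0.16,"fingers": 0.085}
    - {"ax": 0,"ay": 0,"az": 0,"x": 0.15,"y": 0.02,"z": -0.16,"fingers": 0.085}
    - {"ax": 0,"ay": 0,"az": 0,"x": 0.21,"y": 0.03,"z": -0.16,"fingers": 0.085}
    - {"ax": 0,"ay": 0,"az": 0,"x": 0.27,"y": 0.04,"z": -0.16,"fingers": 0.085}
    - {"ax": 0,"ay": 0,"az": 0,"x": 0.32,"y": 0.04,"z": -0.16,"fingers": 0.085}

```text
clock: 7.8
eef_pos: [0.5243, 0.0413, 0.2255]
ee_rot: [0.706, 0.708, 0.0, 0.0]
ft_force: [0.2, 0.2, -0.7]
finger_gap: 0.0849
```

```bash
cat >> h.py <<'E'
def lev(P,c,h,r,tol=.004):
    q=P.reshape(-1,3);t=q[(np.hypot(q[:,0]-c[0],q[:,1]-c[1])<r)&(abs(q[:,2]-h)<tol)]
    return len(t),*(((t.min(0)+t.max(0))/2).round(4),(t.max(0)-t.min(0)).round(3),np.median(t[:,2]).round(4)) if len(t) else ()
E
python3 - <<'E'
from h import *
s=observe();print(s['eef_pos'],s['ft_force'],s['finger_gap'])
for n in('scene','top'):
    P=cloud(get_image(n));print(n,'mini',lev(P,(.485,-.281),.075,.03))
    for nm,h in(('small',.108),('med',.072),('large',.036)):print(nm,lev(P,(.536,.316),h,.05))
E
```

```text
Traceback (most recent call last):
  File "h.py", line 14
    return len(t),*(((t.min(0)+t.max(0))/2).round(4),(t.max(0)-t.min(0)).round(3),np.median(t[:,2]).round(4)) if len(t) else ()
                                                                                                              ^^
SyntaxError: invalid syntax
```

```bash
sed -i 's/return len(t),\*(\(.*\)) if len(t) else ()/return (len(t),\1) if len(t) else 0/' h.py
python3 - <<'E'
from h import *
for n in('scene','top'):
    P=cloud(get_image(n));print(n,'mini',lev(P,(.485,-.281),.075,.03))
    for nm,h in(('small',.108),('med',.072),('large',.036)):print(nm,lev(P,(.536,.316),h,.05))
E
```

```text
scene mini (165, array([ 0.4829, -0.2828,  0.075 ]), array([0.041, 0.04 , 0.008]), np.float64(0.0753))
small (358, array([0.5374, 0.3177, 0.1079]), array([0.052, 0.049, 0.008]), np.float64(0.1084))
med (217, array([0.536, 0.313, 0.072]), array([0.058, 0.057, 0.007]), np.float64(0.072))
large (225, array([0.5401, 0.3163, 0.0358]), array([0.058, 0.069, 0.007]), np.float64(0.0363))
top mini (204, array([ 0.4825, -0.2818,  0.075 ]), array([0.038, 0.039, 0.008]), np.float64(0.0747))
small (326, array([0.536 , 0.3193, 0.108 ]), array([0.048, 0.048, 0.008]), np.float64(0.1078))
med (160, array([0.5337, 0.3132, 0.072 ]), array([0.059, 0.053, 0.008]), np.float64(0.0712))
large (116, array([0.5324, 0.3132, 0.036 ]), array([0.068, 0.061, 0.007]), np.float64(0.036))
```

The mini lid is seated, with its top at 0.075 and an offset of about 2.5 mm. Next is the small lid at about (0.537, 0.3185).

Call:
carry_out:
  increments:
    - {"ax": 0,"ay": 0,"az": 0,"x": 0.06,"y": 0.013,"z": 0,"fingers": 0.085}
    - {"ax": 0,"ay": 0,"az": 0,"x": 0.12,"y": 0.013,"z": 0,"fingers": 0.085}
    - {"ax": 0,"ay": 0,"az": 0,"x": 0.18,"y": 0.013,"z": 0,"fingers": 0.085}
    - {"ax": 0,"ay": 0,"az": 0,"x": 0.24,"y": 0.013,"z": 0,"fingers": 0.085}
    - {"ax": 0,"ay": 0,"az": 0,"x": 0.277,"y": 0.013,"z": 0,"fingers": 0.085}
    - {"ax": 0,"ay": 0,"az": 0,"x": 0.277,"y": 0.013,"z": 0,"fingers": 0.085}
    - {"ax": 0,"ay": 0,"az": 0,"x": 0.277,"y": 0.013,"z": 0.04,"fingers": 0.085}
    - {"ax": 0,"ay": 0,"az": 0,"x": 0.277,"y": 0.013,"z": 0.08,"fingers": 0.085}
    - {"ax": 0,"ay": 0,"az": 0,"x": 0.277,"y": 0.013,"z": 0.11,"fingers": 0.085}
    - {"ax": 0,"ay": 0,"az": 0,"x": 0.277,"y": 0.013,"z": 0.128,"fingers": 0.085}
    - {"ax": 0,"ay": 0,"az": 0,"x": 0.277,"y": 0.013,"z": 0.128,"fingers": 0.07}

```text
clock: 9.28
eef_pos: [0.5368, 0.314, 0.0963]
ee_rot: [0.708, 0.707, -0.001, 0.0]
ft_force: [-0.2, -0.3, 0.3]
finger_gap: 0.0702
```

Call:
carry_out:
  increments:
    - {"ax": 0,"ay": 0,"az": 0,"x": 0,"y": 0,"z": 0,"fingers": 0.06}
    - {"ax": 0,"ay": 0,"az": 0,"x": 0,"y": 0,"z": 0,"fingers": 0.055}
    - {"ax": 0,"ay": 0,"az": 0,"x": 0,"y": 0,"z": 0,"fingers": 0.05}
    - {"ax": 0,"ay": 0,"az": 0,"x": 0,"y": 0,"z": 0,"fingers": 0.045}
    - {"ax": 0,"ay": 0,"az": 0,"x": 0,"y": 0,"z": 0,"fingers": 0.04}
    - {"ax": 0,"ay": 0,"az": 0,"x": 0,"y": 0,"z": 0,"fingers": 0.04}

```text
clock: 10.02
eef_pos: [0.5377, 0.3161, 0.0985]
ee_rot: [0.707, 0.707, 0.001, 0.0]
ft_force: [-0.5, 0.2, 5.7]
finger_gap: 0.0488
```

Call:
carry_out:
  increments:
    - {"ax": 0,"ay": 0,"az": 0,"x": 0,"y": 0,"z": -0.03,"fingers": 0.04}
    - {"ax": 0,"ay": 0,"az": 0,"x": 0,"y": 0,"z": -0.07,"fingers": 0.04}
    - {"ax": 0,"ay": 0,"az": 0,"x": -0.03,"y": 0,"z": -0.11,"fingers": 0.04}
    - {"ax": 0,"ay": 0,"az": 0,"x": -0.08,"y": 0.02,"z": -0.12,"fingers": 0.04}
    - {"ax": 0,"ay": 0,"az": 0,"x": -0.13,"y": 0.04,"z": -0.12,"fingers": 0.04}
    - {"ax": 0,"ay": 0,"az": 0,"x": -0.18,"y": 0.06,"z": -0.12,"fingers": 0.04}
    - {"ax": 0,"ay": 0,"az": 0,"x": -0.23,"y": 0.08,"z": -0.12,"fingers": 0.04}
    - {"ax": 0,"ay": 0,"az": 0,"x": -0.28,"y": 0.1,"z": -0.12,"fingers": 0.04}
    - {"ax": 0,"ay": 0,"az": 0,"x": -0.317,"y": 0.103,"z": -0.11,"fingers": 0.04}
    - {"ax": 0,"ay": 0,"az": 0,"x": -0.317,"y": 0.103,"z": -0.08,"fingers": 0.04}
    - {"ax": 0,"ay": 0,"az": 0,"x": -0.317,"y": 0.103,"z": -0.05,"fingers": 0.04}
    - {"ax": 0,"ay": 0,"az": 0,"x": -0.317,"y": 0.103,"z": -0.05,"fingers": 0.04}

```text
clock: 11.52
eef_pos: [0.6378, -0.0015, 0.1445]
ee_rot: [0.707, 0.707, -0.002, -0.002]
ft_force: [-0.7, -0.2, -0.4]
finger_gap: 0.0488
```

```bash
python3 - <<'E'
from h import *
s=observe();e=s['eef_pos'];print(e,s['finger_gap'])
for n in('scene','top'):
    P=cloud(get_image(n));print(n,'lid',lev(P,e,e[2]+.011,.03,.003),'can',lev(P,(.6394,-.0014),.07,.03))
E
```

```text
[ 0.63781442 -0.00149527  0.14445314] 0.04877499332947772
scene lid (356, array([ 0.6402, -0.0015,  0.1553]), array([0.047, 0.053, 0.006]), np.float64(0.1543)) can (79, array([ 0.6433, -0.0024,  0.0697]), array([0.041, 0.045, 0.007]), np.float64(0.0695))
top lid (3, array([ 0.6315, -0.0264,  0.1556]), array([0.003, 0.002, 0.003]), np.float64(0.1553)) can (9, array([ 0.6359, -0.0222,  0.0692]), array([0.014, 0.003, 0.004]), np.float64(0.0689))
```

Call:
carry_out:
  increments:
    - {"ax": 0,"ay": 0,"az": 0,"x": 0,"y": 0.0015,"z": 0.02,"fingers": 0.04}
    - {"ax": 0,"ay": 0,"az": 0,"x": 0,"y": 0.0015,"z": 0.036,"fingers": 0.04}
    - {"ax": 0,"ay": 0,"az": 0,"x": 0,"y": 0.0015,"z": 0.046,"fingers": 0.04}
    - {"ax": 0,"ay": 0,"az": 0,"x": 0,"y": 0.0015,"z": 0.055,"fingers": 0.04}
    - {"ax": 0,"ay": 0,"az": 0,"x": 0,"y": 0.0015,"z": 0.062,"fingers": 0.04}
    - {"ax": 0,"ay": 0,"az": 0,"x": 0,"y": 0.0015,"z": 0.063,"fingers": 0.04}
    - {"ax": 0,"ay": 0,"az": 0,"x": 0,"y": 0.0015,"z": 0.063,"fingers": 0.04}

```text
clock: 12.5
eef_pos: [0.6418, -0.0014, 0.0845]
ee_rot: [0.707, 0.707, 0.0, 0.0]
ft_force: [-0.2, -0.6, 0.0]
finger_gap: 0.0491
```

Call:
carry_out:
  increments:
    - {"ax": 0,"ay": 0,"az": 0,"x": 0,"y": -0.001,"z": 0.002,"fingers": 0.04}
    - {"ax": 0,"ay": 0,"az": 0,"x": 0,"y": -0.001,"z": 0.002,"fingers": 0.055}
    - {"ax": 0,"ay": 0,"az": 0,"x": 0,"y": -0.001,"z": 0.002,"fingers": 0.065}
    - {"ax": 0,"ay": 0,"az": 0,"x": 0,"y": -0.001,"z": 0.002,"fingers": 0.07}
    - {"ax": 0,"ay": 0,"az": 0,"x": 0,"y": -0.001,"z": 0.002,"fingers": 0.07}
    - {"ax": 0,"ay": 0,"az": 0,"x": 0,"y": -0.001,"z": -0.03,"fingers": 0.07}
    - {"ax": 0,"ay": 0,"az": 0,"x": 0,"y": -0.001,"z": -0.08,"fingers": 0.085}
    - {"ax": 0,"ay": 0,"az": 0,"x": 0.03,"y": -0.02,"z": -0.12,"fingers": 0.085}
    - {"ax": 0,"ay": 0,"az": 0,"x": 0.08,"y": -0.04,"z": -0.12,"fingers": 0.085}
    - {"ax": 0,"ay": 0,"az": 0,"x": 0.13,"y": -0.06,"z": -0.12,"fingers": 0.085}
    - {"ax": 0,"ay": 0,"az": 0,"x": 0.18,"y": -0.08,"z": -0.12,"fingers": 0.085}
    - {"ax": 0,"ay": 0,"az": 0,"x": 0.2,"y": -0.104,"z": -0.12,"fingers": 0.085}

```text
clock: 14.0
eef_pos: [0.5362, 0.2026, 0.2044]
ee_rot: [0.705, 0.709, 0.001, -0.001]
ft_force: [0.0, 0.0, 0.4]
finger_gap: 0.0849
```

```bash
python3 - <<'E'
from h import *
s=observe();e=s['eef_pos'];print(e,s['finger_gap'])
for n in('scene','top'):
    P=cloud(get_image(n));print(n,'small',lev(P,(.64,-.001),.09,.035))
    for nm,h in(('med',.072),('large',.036)):print(nm,lev(P,(.536,.316),h,.05))
E
```

```text
[0.53624193 0.20258818 0.20439633] 0.08490437646368387
scene small (373, array([ 0.6406, -0.0033,  0.0901]), array([0.049, 0.049, 0.008]), np.float64(0.0904))
med (482, array([0.5349, 0.3147, 0.0721]), array([0.06 , 0.06 , 0.008]), np.float64(0.0724))
large (234, array([0.5411, 0.3168, 0.0358]), array([0.058, 0.069, 0.007]), np.float64(0.0361))
top small (306, array([ 0.6395, -0.0018,  0.09  ]), array([0.05 , 0.046, 0.008]), np.float64(0.0896))
med 0
large 0
```

The small lid is seated, with its top at 0.090. Next is the medium lid at (0.535, 0.315).

Call:
carry_out:
  increments:
    - {"ax": 0,"ay": 0,"az": 0,"x": 0.06,"y": 0,"z": 0,"fingers": 0.085}
    - {"ax": 0,"ay": 0,"az": 0,"x": 0.112,"y": 0,"z": 0,"fingers": 0.085}
    - {"ax": 0,"ay": 0,"az": 0,"x": 0.112,"y": 0,"z": 0.02,"fingers": 0.085}
    - {"ax": 0,"ay": 0,"az": 0,"x": 0.112,"y": 0,"z": 0.06,"fingers": 0.085}
    - {"ax": 0,"ay": 0,"az": 0,"x": 0.112,"y": 0,"z": 0.1,"fingers": 0.085}
    - {"ax": 0,"ay": 0,"az": 0,"x": 0.112,"y": 0,"z": 0.13,"fingers": 0.085}
    - {"ax": 0,"ay": 0,"az": 0,"x": 0.112,"y": 0,"z": 0.144,"fingers": 0.085}
    - {"ax": 0,"ay": 0,"az": 0,"x": 0.112,"y": 0,"z": 0.144,"fingers": 0.07}
    - {"ax": 0,"ay": 0,"az": 0,"x": 0.112,"y": 0,"z": 0.144,"fingers": 0.065}

```text
clock: 15.22
eef_pos: [0.5386, 0.311, 0.0617]
ee_rot: [0.707, 0.707, 0.001, 0.0]
ft_force: [-0.5, -0.4, 0.4]
finger_gap: 0.0652
```

Call:
carry_out:
  increments:
    - {"ax": 0,"ay": 0,"az": 0,"x": 0,"y": 0,"z": 0,"fingers": 0.06}
    - {"ax": 0,"ay": 0,"az": 0,"x": 0,"y": 0,"z": 0,"fingers": 0.055}
    - {"ax": 0,"ay": 0,"az": 0,"x": 0,"y": 0,"z": 0,"fingers": 0.05}
    - {"ax": 0,"ay": 0,"az": 0,"x": 0,"y": 0,"z": 0,"fingers": 0.05}
    - {"ax": 0,"ay": 0,"az": 0,"x": 0,"y": 0,"z": 0,"fingers": 0.05}

```text
clock: 15.85
eef_pos: [0.5386, 0.3112, 0.0621]
ee_rot: [0.707, 0.707, 0.002, 0.0]
ft_force: [-0.3, -0.5, 5.9]
finger_gap: 0.0593
```

Call:
carry_out:
  increments:
    - {"ax": 0,"ay": 0,"az": 0,"x": 0,"y": 0,"z": -0.03,"fingers": 0.05}
    - {"ax": 0,"ay": 0,"az": 0,"x": 0,"y": 0,"z": -0.08,"fingers": 0.05}
    - {"ax": 0,"ay": 0,"az": 0,"x": -0.02,"y": 0,"z": -0.13,"fingers": 0.05}
    - {"ax": 0,"ay": 0,"az": 0,"x": -0.07,"y": -0.01,"z": -0.15,"fingers": 0.05}
    - {"ax": 0,"ay": 0,"az": 0,"x": -0.13,"y": -0.02,"z": -0.15,"fingers": 0.05}
    - {"ax": 0,"ay": 0,"az": 0,"x": -0.19,"y": -0.03,"z": -0.15,"fingers": 0.05}
    - {"ax": 0,"ay": 0,"az": 0,"x": -0.25,"y": -0.04,"z": -0.15,"fingers": 0.05}
    - {"ax": 0,"ay": 0,"az": 0,"x": -0.31,"y": -0.05,"z": -0.15,"fingers": 0.05}
    - {"ax": 0,"ay": 0,"az": 0,"x": -0.36,"y": -0.05,"z": -0.15,"fingers": 0.05}
    - {"ax": 0,"ay": 0,"az": 0,"x": -0.402,"y": -0.05,"z": -0.14,"fingers": 0.05}
    - {"ax": 0,"ay": 0,"az": 0,"x": -0.402,"y": -0.05,"z": -0.12,"fingers": 0.05}
    - {"ax": 0,"ay": 0,"az": 0,"x": -0.402,"y": -0.05,"z": -0.1,"fingers": 0.05}

```text
clock: 17.35
eef_pos: [0.4873, -0.0923, 0.16]
ee_rot: [0.708, 0.707, 0.0, 0.0]
ft_force: [0.3, 0.1, -0.5]
finger_gap: 0.0586
```

```bash
python3 - <<'E'
from h import *
for n in('scene','top'):
    s=observe();e=s['eef_pos'];print(e,s['finger_gap'])
    P=cloud(get_image(n));print(n,'lid',lev(P,e,e[2]+.011,.036,.004),'can',lev(P,(.4865,-.091),.085,.035))
E
```

```text
[ 0.48730283 -0.09229723  0.16004704] 0.05864109544688695
scene lid (415, array([ 0.4837, -0.0921,  0.171 ]), array([0.06 , 0.068, 0.008]), np.float64(0.1704)) can (102, array([ 0.4872, -0.0929,  0.0851]), array([0.057, 0.055, 0.008]), np.float64(0.0844))
[ 0.48555865 -0.09162423  0.1575996 ] 0.058850312682475564
top lid 0 can 0
```

Call:
carry_out:
  increments:
    - {"ax": 0,"ay": 0,"az": 0,"x": 0,"y": 0.0035,"z": 0.02,"fingers": 0.05}
    - {"ax": 0,"ay": 0,"az": 0,"x": 0,"y": 0.0035,"z": 0.036,"fingers": 0.05}
    - {"ax": 0,"ay": 0,"az": 0,"x": 0,"y": 0.0035,"z": 0.046,"fingers": 0.05}
    - {"ax": 0,"ay": 0,"az": 0,"x": 0,"y": 0.0035,"z": 0.055,"fingers": 0.05}
    - {"ax": 0,"ay": 0,"az": 0,"x": 0,"y": 0.0035,"z": 0.062,"fingers": 0.05}
    - {"ax": 0,"ay": 0,"az": 0,"x": 0,"y": 0.0035,"z": 0.063,"fingers": 0.05}
    - {"ax": 0,"ay": 0,"az": 0,"x": 0,"y": 0.0035,"z": 0.063,"fingers": 0.05}

```text
clock: 18.32
eef_pos: [0.4913, -0.0915, 0.0974]
ee_rot: [0.707, 0.707, 0.0, 0.0]
ft_force: [1.0, -0.5, -0.7]
finger_gap: 0.0586
```

Call:
carry_out:
  increments:
    - {"ax": 0,"ay": 0,"az": 0,"x": 0,"y": 0,"z": 0,"fingers": 0.063}
    - {"ax": 0,"ay": 0,"az": 0,"x": 0,"y": 0,"z": 0,"fingers": 0.07}
    - {"ax": 0,"ay": 0,"az": 0,"x": 0,"y": 0,"z": 0,"fingers": 0.078}
    - {"ax": 0,"ay": 0,"az": 0,"x": 0,"y": 0,"z": 0,"fingers": 0.078}
    - {"ax": 0,"ay": 0,"az": 0,"x": 0,"y": 0,"z": -0.03,"fingers": 0.078}
    - {"ax": 0,"ay": 0,"az": 0,"x": 0,"y": 0,"z": -0.08,"fingers": 0.085}
    - {"ax": 0,"ay": 0,"az": 0,"x": 0.05,"y": 0.01,"z": -0.1,"fingers": 0.085}
    - {"ax": 0,"ay": 0,"az": 0,"x": 0.11,"y": 0.02,"z": -0.1,"fingers": 0.085}
    - {"ax": 0,"ay": 0,"az": 0,"x": 0.17,"y": 0.03,"z": -0.1,"fingers": 0.085}
    - {"ax": 0,"ay": 0,"az": 0,"x": 0.23,"y": 0.046,"z": -0.1,"fingers": 0.085}
    - {"ax": 0,"ay": 0,"az": 0,"x": 0.26,"y": 0.046,"z": -0.1,"fingers": 0.085}
    - {"ax": 0,"ay": 0,"az": 0,"x": 0.26,"y": 0.046,"z": -0.1,"fingers": 0.085}

```text
clock: 19.82
eef_pos: [0.5364, 0.1718, 0.1969]
ee_rot: [0.705, 0.709, 0.0, -0.001]
ft_force: [-0.6, -0.4, -0.1]
finger_gap: 0.0848
```

```bash
python3 - <<'E'
from h import *
s=observe();e=s['eef_pos'];print(e,s['finger_gap'])
for n in('scene','top'):
    P=cloud(get_image(n));print(n,'med',lev(P,(.487,-.091),.105,.04))
    print('large',lev(P,(.536,.316),.036,.05))
E
```

```text
[0.53642774 0.17180672 0.19692877] 0.0847673397443786
scene med (398, array([ 0.4876, -0.0934,  0.105 ]), array([0.061, 0.058, 0.008]), np.float64(0.1053))
large (615, array([0.5338, 0.3168, 0.036 ]), array([0.071, 0.069, 0.008]), np.float64(0.0364))
top med (468, array([ 0.4866, -0.0921,  0.105 ]), array([0.059, 0.058, 0.008]), np.float64(0.105))
large 0
```

The medium lid is seated, with its top at 0.105 and centred within 1 mm. The large lid is at (0.534, 0.317).

Call:
carry_out:
  increments:
    - {"ax": 0,"ay": 0,"az": 0,"x": 0.06,"y": -0.001,"z": 0,"fingers": 0.085}
    - {"ax": 0,"ay": 0,"az": 0,"x": 0.12,"y": -0.001,"z": 0,"fingers": 0.085}
    - {"ax": 0,"ay": 0,"az": 0,"x": 0.145,"y": -0.001,"z": 0.02,"fingers": 0.085}
    - {"ax": 0,"ay": 0,"az": 0,"x": 0.145,"y": -0.001,"z": 0.06,"fingers": 0.085}
    - {"ax": 0,"ay": 0,"az": 0,"x": 0.145,"y": -0.001,"z": 0.1,"fingers": 0.085}
    - {"ax": 0,"ay": 0,"az": 0,"x": 0.145,"y": -0.001,"z": 0.12,"fingers": 0.085}
    - {"ax": 0,"ay": 0,"az": 0,"x": 0.145,"y": -0.001,"z": 0.12,"fingers": 0.085}
    - {"ax": 0,"ay": 0,"az": 0,"x": 0.145,"y": -0.001,"z": 0.12,"fingers": 0.085}

```text
clock: 20.92
eef_pos: [0.5372, 0.3127, 0.0784]
ee_rot: [0.708, 0.707, 0.001, 0.0]
ft_force: [0.4, 0.4, 0.9]
finger_gap: 0.0852
```

Call:
carry_out:
  increments:
    - {"ax": 0,"ay": 0,"az": 0,"x": 0.003,"y": -0.002,"z": 0.02,"fingers": 0.085}
    - {"ax": 0,"ay": 0,"az": 0,"x": 0.003,"y": -0.002,"z": 0.04,"fingers": 0.085}
    - {"ax": 0,"ay": 0,"az": 0,"x": 0.003,"y": -0.002,"z": 0.054,"fingers": 0.085}
    - {"ax": 0,"ay": 0,"az": 0,"x": 0.003,"y": -0.002,"z": 0.055,"fingers": 0.085}
    - {"ax": 0,"ay": 0,"az": 0,"x": 0.003,"y": -0.002,"z": 0.055,"fingers": 0.078}
    - {"ax": 0,"ay": 0,"az": 0,"x": 0.003,"y": -0.002,"z": 0.055,"fingers": 0.073}
    - {"ax": 0,"ay": 0,"az": 0,"x": 0.003,"y": -0.002,"z": 0.055,"fingers": 0.068}
    - {"ax": 0,"ay": 0,"az": 0,"x": 0.003,"y": -0.002,"z": 0.055,"fingers": 0.06}
    - {"ax": 0,"ay": 0,"az": 0,"x": 0.003,"y": -0.002,"z": 0.055,"fingers": 0.06}
    - {"ax": 0,"ay": 0,"az": 0,"x": 0.003,"y": -0.002,"z": 0.055,"fingers": 0.06}

```text
clock: 22.18
eef_pos: [0.5346, 0.3171, 0.0233]
ee_rot: [0.707, 0.707, 0.001, 0.0]
ft_force: [-0.7, -0.7, 5.5]
finger_gap: 0.0687
```

Call:
carry_out:
  increments:
    - {"ax": 0,"ay": 0,"az": 0,"x": 0,"y": 0,"z": -0.03,"fingers": 0.06}
    - {"ax": 0,"ay": 0,"az": 0,"x": 0,"y": 0,"z": -0.08,"fingers": 0.06}
    - {"ax": 0,"ay": 0,"az": 0,"x": 0,"y": 0,"z": -0.13,"fingers": 0.06}
    - {"ax": 0,"ay": 0,"az": 0,"x": -0.04,"y": -0.015,"z": -0.15,"fingers": 0.06}
    - {"ax": 0,"ay": 0,"az": 0,"x": -0.09,"y": -0.03,"z": -0.15,"fingers": 0.06}
    - {"ax": 0,"ay": 0,"az": 0,"x": -0.14,"y": -0.045,"z": -0.15,"fingers": 0.06}
    - {"ax": 0,"ay": 0,"az": 0,"x": -0.19,"y": -0.064,"z": -0.15,"fingers": 0.06}
    - {"ax": 0,"ay": 0,"az": 0,"x": -0.206,"y": -0.064,"z": -0.15,"fingers": 0.06}
    - {"ax": 0,"ay": 0,"az": 0,"x": -0.206,"y": -0.064,"z": -0.14,"fingers": 0.06}
    - {"ax": 0,"ay": 0,"az": 0,"x": -0.206,"y": -0.064,"z": -0.14,"fingers": 0.06}

```text
clock: 23.42
eef_pos: [0.4698, 0.112, 0.1612]
ee_rot: [0.706, 0.708, -0.001, -0.001]
ft_force: [-0.9, -0.1, -1.1]
finger_gap: 0.0692
```

```bash
python3 - <<'E'
from h import *
s=observe();e=s['eef_pos'];print(e,s['finger_gap'])
P=cloud(get_image('scene'));print('lid',lev(P,(.47,.112),e[2]+.013,.042,.005),'can',lev(P,(.47,.112),.1,.04))
E
```

```text
[0.46976198 0.11202758 0.16123426] 0.06917169932328443
lid (615, array([0.4701, 0.1134, 0.1743]), array([0.07, 0.08, 0.01]), np.float64(0.1744)) can (93, array([0.4767, 0.1109, 0.0994]), array([0.057, 0.064, 0.007]), np.float64(0.0995))
```

Call:
carry_out:
  increments:
    - {"ax": 0,"ay": 0,"az": 0,"x": 0,"y": 0.001,"z": 0.016,"fingers": 0.06}
    - {"ax": 0,"ay": 0,"az": 0,"x": 0,"y": 0.001,"z": 0.028,"fingers": 0.06}
    - {"ax": 0,"ay": 0,"az": 0,"x": 0,"y": 0.001,"z": 0.038,"fingers": 0.06}
    - {"ax": 0,"ay": 0,"az": 0,"x": 0,"y": 0.001,"z": 0.047,"fingers": 0.06}
    - {"ax": 0,"ay": 0,"az": 0,"x": 0,"y": 0.001,"z": 0.052,"fingers": 0.06}
    - {"ax": 0,"ay": 0,"az": 0,"x": 0,"y": 0.001,"z": 0.052,"fingers": 0.06}
    - {"ax": 0,"ay": 0,"az": 0,"x": 0,"y": 0.001,"z": 0.052,"fingers": 0.06}

```text
clock: 24.35
eef_pos: [0.4713, 0.1107, 0.1106]
ee_rot: [0.707, 0.707, 0.0, 0.0]
ft_force: [-0.4, 0.9, -1.5]
finger_gap: 0.069
```

Call:
carry_out:
  increments:
    - {"ax": 0,"ay": 0,"az": 0,"x": 0,"y": 0,"z": 0.001,"fingers": 0.06}
    - {"ax": 0,"ay": 0,"az": 0,"x": 0,"y": 0,"z": 0.001,"fingers": 0.074}
    - {"ax": 0,"ay": 0,"az": 0,"x": 0,"y": 0,"z": 0.001,"fingers": 0.085}
    - {"ax": 0,"ay": 0,"az": 0,"x": 0,"y": 0,"z": 0.001,"fingers": 0.085}
    - {"ax": 0,"ay": 0,"az": 0,"x": 0,"y": 0,"z": 0.001,"fingers": 0.085}
    - {"ax": 0,"ay": 0,"az": 0,"x": 0,"y": 0,"z": -0.03,"fingers": 0.085}
    - {"ax": 0,"ay": 0,"az": 0,"x": 0,"y": 0,"z": -0.08,"fingers": 0.085}
    - {"ax": 0,"ay": 0,"az": 0,"x": 0.05,"y": 0.02,"z": -0.11,"fingers": 0.085}
    - {"ax": 0,"ay": 0,"az": 0,"x": 0.11,"y": 0.04,"z": -0.11,"fingers": 0.085}
    - {"ax": 0,"ay": 0,"az": 0,"x": 0.17,"y": 0.06,"z": -0.11,"fingers": 0.085}
    - {"ax": 0,"ay": 0,"az": 0,"x": 0.22,"y": 0.06,"z": -0.11,"fingers": 0.085}
    - {"ax": 0,"ay": 0,"az": 0,"x": 0.22,"y": 0.06,"z": -0.11,"fingers": 0.085}

```text
clock: 25.85
eef_pos: [0.5291, 0.3363, 0.2195]
ee_rot: [0.704, 0.71, 0.0, -0.001]
ft_force: [-0.3, -0.6, 0.0]
finger_gap: 0.0847
```

```bash
python3 - <<'E'
from h import *
s=observe();e=s['eef_pos'];print(e,s['ft_force'])
for n in('scene','top'):
    d=get_image(n);cv2.imwrite(f'pics/{n}9.png',d['img']);P=cloud(d);print(n)
    for nm,c,h in(('large',(.471,.112),.12),('med',(.487,-.091),.105),('small',(.64,-.001),.09),('mini',(.484,-.281),.075),('tub',(.693,.271),.097)):
        q=P.reshape(-1,3);t=q[(np.hypot(q[:,0]-c[0],q[:,1]-c[1])<.035)&(abs(q[:,2]-h)<.005)]
        if len(t): A=np.linalg.lstsq(np.c_[t[:,:2]-t[:,:2].mean(0),np.ones(len(t))],t[:,2],rcond=None)[0]
        print(nm,lev(P,c,h,.06 if nm=='tub' else .042),'slope',A.round(3) if len(t) else '')
E
```

```text
[0.52908131 0.33631347 0.21948986] [-0.29436524 -0.56842182  0.04619719]
scene
large (572, array([0.4714, 0.1097, 0.1201]), array([0.07 , 0.067, 0.007]), np.float64(0.1205)) slope [-0.009 -0.     0.12 ]
med (395, array([ 0.4882, -0.0934,  0.1046]), array([0.059, 0.058, 0.007]), np.float64(0.1054)) slope [-0.009  0.001  0.105]
small (376, array([ 0.6405, -0.0033,  0.0898]), array([0.051, 0.049, 0.007]), np.float64(0.0904)) slope [-0.011 -0.005  0.09 ]
mini (164, array([ 0.4843, -0.2829,  0.0751]), array([0.039, 0.04 , 0.008]), np.float64(0.075)) slope [-0.024  0.004  0.075]
tub (1789, array([0.6948, 0.2702, 0.097 ]), array([0.098, 0.098, 0.008]), np.float64(0.0974)) slope [ 0.003 -0.003  0.098]
top
large (675, array([0.4697, 0.1104, 0.12  ]), array([0.069, 0.067, 0.008]), np.float64(0.12)) slope [ 0.003 -0.004  0.12 ]
med (463, array([ 0.4868, -0.0921,  0.1051]), array([0.059, 0.058, 0.008]), np.float64(0.105)) slope [-0.007 -0.007  0.105]
small (299, array([ 0.6399, -0.0027,  0.0899]), array([0.049, 0.048, 0.008]), np.float64(0.0899)) slope [0.014 0.007 0.09 ]
mini (201, array([ 0.4826, -0.2813,  0.0751]), array([0.038, 0.039, 0.008]), np.float64(0.075)) slope [0.01  0.024 0.075]
tub (1101, array([0.6925, 0.2709, 0.097 ]), array([0.096, 0.096, 0.008]), np.float64(0.0971)) slope [0.002 0.002 0.097]
```

View pics/scene9.png

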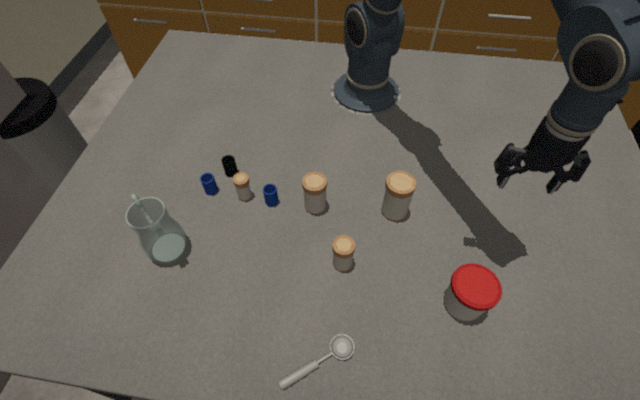

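The final scene view shows all four white pots closed, at (400,195), (315,192), (343,252) and (243,186). The tub and jug are where they were and the arm is clear.

```bash
python3 -c "
from bench import *
print(close_job())"
```

```text
the job is handed in; nothing more can be done
None
```

I took the stack apart from the top and put each of the four lids on the canister of its own size. The job was handed in at about 26 s of the 115 s allowed; no verdict is reported.

**Last checks (scene and top cameras):**

| Lid | Measured top height | Expected | Offset from the canister's starting centre |
|---|---|---|---|
| Mini | 75 mm | 75 mm | about 2–3 mm |
| Small | 90 mm | 90 mm | about 2 mm |
| Medium | 105 mm | 105 mm | about 2 mm |
| Large | 120 mm | 120 mm | about 2 mm |

- **Level:** tilt came out below 0.03 rad for every lid.
- **Disturbance:** the tub measured within 2 mm of its start. I checked the jug only by eye in the final picture, where it looked unmoved. The arm was clear of everything.
- **Problems:** my first move was refused over missing keys, and nothing moved. The cameras disagreed with each other by up to about 3 mm, and measured arm positions differed from commanded ones by up to about 4 mm. I corrected for this before gripping or lowering.

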